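Start the model-railway turntable with its two-stage button

ROBOT

A 6-joint arm with a two-finger parallel gripper is mounted at the origin on the work surface. World frame = base frame: x ahead of the robot, y to its left, z up, the work surface at z = 0. Lengths are in m, angles in degrees, forces in N, time in s.
With the tool pointing down it reaches from about 0.35 to 0.875 m from the base axis. Payload 15.5 kg.
Tool frame: the origin (TCP) lies between the finger pads; the fingertips stand 19 mm ahead of it and the grasp point (between the pads) is the TCP; z points along the fingers, y is the line along which they close (so a half turn about z gives the same grasp; the last joint's range is limited). The gripper opens to 85 mm and grips with 20 to 120 N. Pads are 22 mm wide; open, the fingers measure 114 mm over their backs; the gripper's body (76 mm by 85 mm) begins 54 mm behind the grasp point. The pads swing forward as they close: fully open they stand 13 mm farther back than shut.
Start: joints at [-70.273, 28.281, 77.091, -0, 74.628, -5.472], TCP at [0.266, -0.566, 0.229] pointing down, gripper open.
Joint ranges: [-166.48, 166.48], [-47.26, 123.95], [12.59, 153.08], [-70.14, 250.14], [6.76, 159.57], [-176.63, 176.63]. Speed limits (degrees/s): [108.29, 108.29, 147.25, 172.46, 172.46, 172.46].

INTERFACE

Orientations are given as a 3x3 rotation matrix whose columns are the frame's x, y, z axes.
In Python, from plant import r gives the robot as it stands. Calls block until the motion is done:
- r.goto(position, orientation): joint-space move of the TCP to a pose.
- r.movel(position, ori=None, feed=0.15, force_limit=None): straight line of the TCP; ori=None keeps the orientation; feed is the mean speed in m/s. With force_limit (N) it stops when the force on the tool has changed by that much, and returns True; else False.
- r.move_joints(angles): joint-space move.
- r.command_gripper(opening, force=None): finger opening in m; force is the grip in N (None keeps the last); returns when the fingers have stopped.
- r.pause(seconds).
- r.solve_ik(position, orientation): joint angles nearest the present ones, or None.
- r.grab_frame(name): name is "scene" or "top" or "wrist"; returns the picture (400x640x3 uint8, blue, green, red); there is no depth.
- r.camera_params(name): a dict with "mtx" (3x3 intrinsics, pixels), "world_from_camera" (4x4, takes a point from camera to world coordinates); the wrist camera has in their place "T_tool_cam" (4x4, takes a point from camera to tool coordinates, whose origin is the TCP and whose axes are the flange's). Camera axes: x right, y down, z forward; pixel columns grow to the right and rows downward; lengths in m; the calibration is good to about 2 mm. A picture is of the moment at which its call begins: read the wrist's pose just before it. camera_params takes no time and is no camera call.
A pose or a line that the arm cannot do raises r.IKError and nothing moves.
- r.close_job(): hands the job in; it is judged then, once.
Readings, each from a call of its own:
- r.current_clock(): time.
- r.current_qpos(): joint angles.
- r.current_qd(): joint speeds.
- r.current_joint_efforts(): joint torques, N m.
- r.current_ee_pos(): TCP position.
- r.current_tcp_rot(): TCP orientation.
- r.current_contact_force(): force on the tool from outside, world axes, zero at the start.
- r.current_ft_torque(): the same for the moment, N m.
- r.current_grip_width(): finger opening in m.
- r.current_gripper_force(): force on a finger pad.
Only numpy, scipy, OpenCV 4.12 (cv2) and the standard library are available. Lean on these libraries where they do the work, as an engineer would, in place of code of your own. Each camera call takes 0.05 s, during which the arm holds its last target. There are 200 camera calls.

TASK

Set the model railway's turntable running with the yellow push-button on its grey control box: press the button down to its halfway stop, which frees the bridge lock, hold it there for a second, then press it fully down so that it latches, and let go of it. Do not press the blue button, which belongs to another machine.

Things in the scene. Friction and masses are not known exactly. Their poses are not given: they have to be found in the camera images.
- yellow_top (a point): Centre of the top of the yellow button's cap (moves with it, z up): a flat yellow disc 44 mm across, 13 mm thick, over a white sleeve 56 mm across, on a fixed grey box 100 x 100 mm, 50 mm high. Untouched, the cap's top is 86 mm above the work surface, with a 9 mm gap between cap and sleeve. Pressed straight down: halfway stop at 8 mm, fully down at 16 mm (cap top then at 70 mm).
- yellow_cap (a joint): First stage of the yellow button: how far the cap has sunk towards the white sleeve, in m, against a light spring (2 N rising to 4 N). 0 = up, 0.008 = at the halfway stop; stays at 0.008 when pressed further, springs back to 0 when let go.
- yellow_sleeve (a joint): Second stage of the yellow button: how far the white sleeve has been pushed into the box, in m; it moves only when the cap is at its halfway stop and is pushed with more than 10 N. 0 = up (start), 0.008 = fully down. It latches: it stays where it is pushed and does not come back, so overshooting the halfway stop cannot be undone.
- blue_top (a point): Centre of the top of the blue button's cap, which must not be pressed: a button and grey box of the same build and sizes as the yellow one. A third such box has a black round knob 40 mm across. The three boxes stand side by side in any order, centres at least 140 mm apart, each turned by up to 30 degrees.
Not all that is in view belongs to the job. Leave any brown, pink or purple look-alike of the part that bears yellow_top alone.

How it is judged (in metres and radians):
On the way, in this order (a step that is already met when the one before it is completed fails the run):
1. first the yellow button is held still at its halfway stop: cap at least 5 mm down, sleeve pushed in less than 4 mm, neither moving faster than 4 mm/s (value of joint yellow_cap above 0.005 m and value of joint yellow_sleeve below 0.004 m and velocity of joint yellow_cap between -0.004 and 0.004 m/s and velocity of joint yellow_sleeve between -0.004 and 0.004 m/s), for 0.6 s.
2. then the yellow button is fully down: cap pressed and sleeve pushed in more than 6 mm (value of joint yellow_cap above 0.005 m and value of joint yellow_sleeve above 0.006 m), for 0.1 s.
At the end, for the whole second after the job is handed in: The yellow button's sleeve is latched down (pushed in more than 6 mm of its 8 mm), its cap has been let go and has sprung back (within 2 mm of up on its sleeve), and the blue button is still up (within 3 mm) (value of joint yellow_sleeve above 0.006 m and value of joint yellow_cap below 0.002 m and distance of blue_top from where it was at the start of the episode below 0.003 m); the robot touches nothing.
It fails at once if the blue button is pressed (3 mm or more) (distance of blue_top from where it was at the start of the episode above 0.003 m).
It also fails if it takes over 30 s, if anything falls off the work surface, if the arm or the gripper's body presses on something with over 40 N, if the wrist force passes 120 N, or if a joint passes its speed limit or range.

## Working session

There is one attempt and no reset: what is moved stays moved. The work goes in short steps, each a Python script; the robot and the scene stay as the last script left them, time stands still between calls to the robot, and variables do not carry over. Pictures are saved under pics/ and viewed, at most 10 in all, crops included, and the job is handed in when it is done.

```bash
mkdir -p pics; python3 - <<'E'
from plant import r
import cv2,numpy as np
a=r.grab_frame("scene");b=r.grab_frame("top")
cv2.imwrite("pics/s.png",a);cv2.imwrite("pics/t.png",b)
for n,i in(("scene",a),("top",b)):
    p=r.camera_params(n);print(n,p["mtx"].round(1).tolist(),p["world_from_camera"].round(3).tolist())
    h=cv2.cvtColor(i,cv2.COLOR_BGR2HSV);m=cv2.inRange(h,(20,120,80),(35,255,255))
    k,_,s,c=cv2.connectedComponentsWithStats(m)
    for j in range(1,k):
        if s[j,4]>20:print(s[j],c[j])
E
```

```text
scene [[423.8, 0.0, 324.6], [0.0, 423.8, 197.2], [0.0, 0.0, 1.0]] [[0.618, 0.575, -0.536, 0.989], [0.786, -0.446, 0.427, -0.305], [0.006, -0.686, -0.728, 0.624], [0.0, 0.0, 0.0, 1.0]]
[368 120  20  16 255] [377.38431373 127.27058824]
[412 180  24  20 381] [423.34120735 189.47506562]
[345 234  28  25 541] [357.97597043 245.6728281 ]
[243 294  31  30 696] [258.40948276 308.70545977]
top [[393.8, 0.0, 324.9], [0.0, 393.8, 203.5], [0.0, 0.0, 1.0]] [[0.009, -0.998, 0.065, 0.514], [-0.999, -0.011, -0.031, 0.019], [0.031, -0.065, -0.997, 0.781], [0.0, 0.0, 0.0, 1.0]]
[319 111  24  25 449] [330.54565702 123.23162584]
[420 115  24  25 436] [431.05504587 127.48165138]
[220 122  25  25 460] [232.02391304 134.09782609]
[183 226  25  24 482] [194.90456432 237.7033195 ]
```

View pics/s.png

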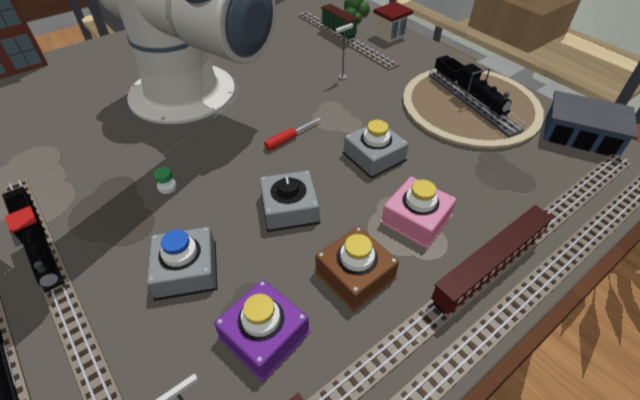

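View pics/t.png

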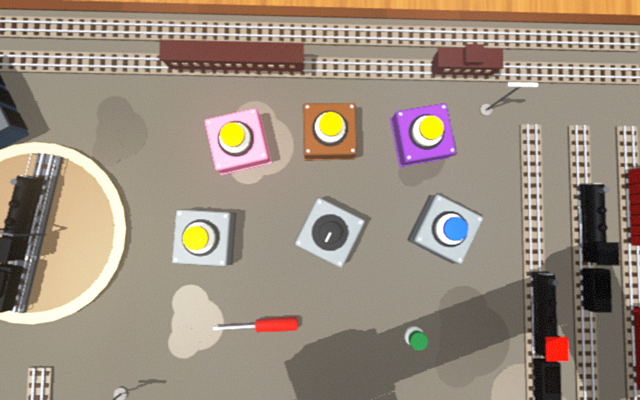

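The real yellow button, on the grey box, is at about (195,238) in top and (377,127) in scene. The blue one is at (455,229) in top, and the other three yellow caps are on pink, brown and purple decoys. Next I locate the cap, close the gripper and move above it.

```bash
python3 - <<'E'
from plant import r
import numpy as np
from scipy.spatial.transform import Rotation as R
def ray(n,u,v,z):
    p=r.camera_params(n);T=p["world_from_camera"];d=T[:3,:3]@np.linalg.solve(p["mtx"],[u,v,1]);o=T[:3,3]
    return o+d*(z-o[2])/d[2]
a=ray("top",194.9,237.7,.084);b=ray("scene",377.4,127.3,.082);print(a,b)
if np.linalg.norm((a-b)[:2])<.012:
    t=(a+b)/2
    p=r.current_ee_pos();dy=np.arctan2(t[1],t[0])-np.arctan2(p[1],p[0])
    ori=R.from_euler('z',dy).as_matrix()@r.current_tcp_rot()
    r.command_gripper(0.0,20)
    r.goto([t[0],t[1],.20],ori)
    r.movel([t[0],t[1],.125],feed=.1)
    print(r.current_ee_pos(),r.current_tcp_rot().round(3),r.current_contact_force(),r.current_grip_width(),r.current_clock())
    import cv2;cv2.imwrite("pics/s2.png",r.grab_frame("scene")[60:220,280:480].repeat(3,0).repeat(3,1))
E
```

```text
[0.4973551  0.22377931 0.084     ] [0.50007019 0.22343313 0.082     ]
[0.49909686 0.22368742 0.12547437] [[-0.409  0.913 -0.   ]
 [ 0.913  0.409 -0.   ]
 [ 0.    -0.    -1.   ]] [0.06923369 0.21545949 0.49881776] -0.00048716203564584464 4.6583
```

View pics/s2.png

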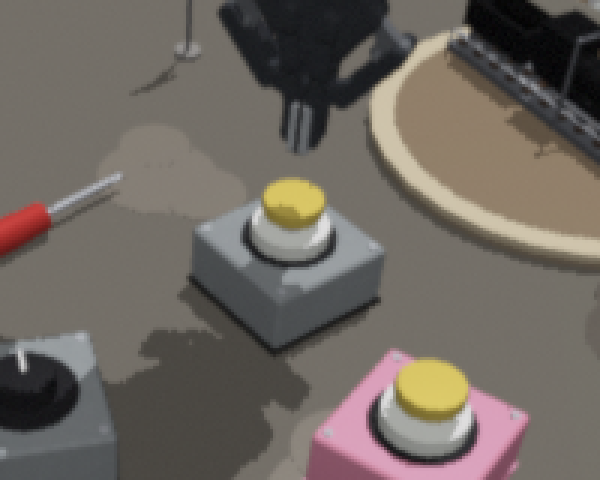

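The closed fingertips are centred over the yellow cap, about 2 cm above it. Now I touch it and press to the halfway stop.

```bash
python3 - <<'E'
from plant import r
import numpy as np
x,y,_=r.current_ee_pos()
r.movel([x,y,.109],feed=.03)
print([round(r.current_contact_force()[2],2) for _ in range(4)])
z=.109
while z>.0985:   # nominal contact .105, halfway stop .097
    z-=.001; r.movel([x,y,z],feed=.01); r.pause(.05)
    f=r.current_contact_force()[2]; print(round(z,4),round(r.current_ee_pos()[2],4),round(f,2))
    if f>6: break
print(r.current_clock())
E
```

```text
[np.float64(0.65), np.float64(0.65), np.float64(0.65), np.float64(0.65)]
0.108 0.1081 0.45
0.107 0.107 1.14
0.106 0.106 0.29
0.105 0.105 1.09
0.104 0.104 -0.55
0.103 0.103 0.09
0.102 0.102 0.88
0.101 0.101 0.27
0.1 0.1 0.21
0.099 0.099 -0.17
0.098 0.098 -0.08
8.6917
```

```bash
python3 - <<'E'
from plant import r
import numpy as np,cv2
cv2.imwrite("pics/s3.png",r.grab_frame("scene")[60:220,280:480].repeat(3,0).repeat(3,1))
print(r.current_ee_pos(),r.current_grip_width())
E
```

```text
[0.49914716 0.22373026 0.09799131] 9.784910479449909e-05
```

View pics/s3.png

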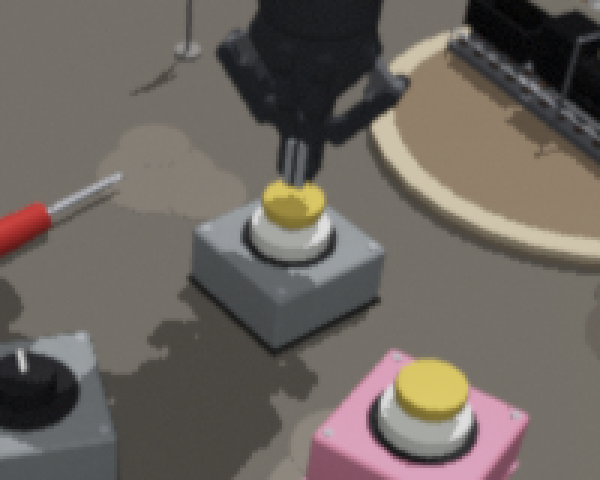

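The cap is still up, and the tip shows near its rear edge at crop (297,185). I check the tip against its projection and look through the wrist camera.

```bash
python3 - <<'E'
from plant import r
import numpy as np,cv2
def pr(n,P):
    p=r.camera_params(n);c=np.linalg.inv(p["world_from_camera"])@np.r_[P,1];q=p["mtx"]@c[:3];return q[:2]/q[2]
p=r.current_ee_pos()
for d in(0,.01,.019): u=pr("scene",p-[0,0,d]);print(d,u,(u-[280,60])*3,pr("top",p-[0,0,d]))
c=(pr("scene",[.4988,.2236,.086])-[280,60])*3;print("cap",c)
w=r.camera_params("wrist");print(w["T_tool_cam"].round(3).tolist(),w["mtx"].round(1).tolist())
T=np.linalg.inv(w["T_tool_cam"]);
for P in([0,0,0],[0,0,.019]):
    q=w["mtx"]@(T@np.r_[P,1])[:3];print("wristpx",q[:2]/q[2])
cv2.imwrite("pics/w.png",r.grab_frame("wrist"))
E
```

```text
0 [377.95324552 120.76054252] [293.85973655 182.28162756] [192.5253276  236.82614451]
0.01 [377.48059124 124.70107326] [292.44177373 194.10321978] [194.27548597 236.71456543]
0.019 [377.06184817 128.19214498] [291.18554451 204.57643495] [195.80755267 236.61689051]
cap [291.68090998 196.26149234]
[[0.0, -0.947, -0.323, 0.084], [1.0, -0.0, 0.001, -0.001], [-0.001, -0.323, 0.947, -0.145], [0.0, 0.0, 0.0, 1.0]] [[346.2, 0.0, 323.4], [0.0, 346.2, 193.7], [0.0, 0.0, 1.0]]
wristpx [325.06264576 263.34048656]
wristpx [324.85279914 244.83362451]
```

View pics/w.png

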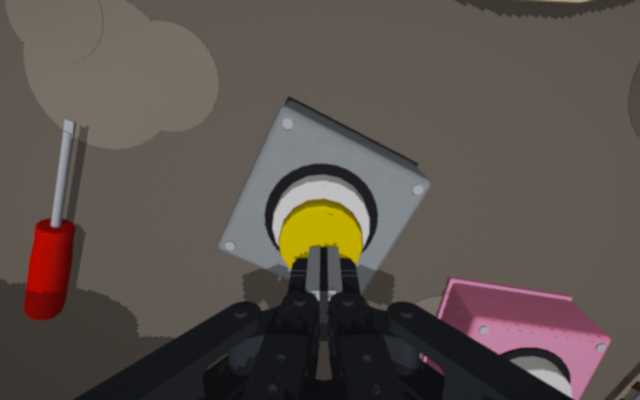

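Both views put the tips higher than nominal, roughly at TCP height, so no contact yet is plausible. I keep going down under force feedback.

```bash
python3 - <<'E'
from plant import r
import numpy as np
x,y,z=r.current_ee_pos(); z=.098; 
def F():
    v=[]
    for _ in range(4): r.pause(.03); v.append(r.current_contact_force()[2])
    return np.mean(v)
c=None; log=[]
while z>.072:
    z-=.001; r.movel([x,y,z],feed=.02); f=F(); log.append((round(z,4),round(f,2)))
    if f>1.7: c=z; break
if c and f<3:
    for k in range(5):
        z-=.001; r.movel([x,y,z],feed=.02); f=F(); log.append((round(z,4),round(f,2)))
        if f>5: break
print(log,c,r.current_ee_pos(),r.current_clock())
E
```

```text
[(0.097, np.float64(0.25)), (0.096, np.float64(0.13)), (0.095, np.float64(-0.19)), (0.094, np.float64(-0.15)), (0.093, np.float64(0.09)), (0.092, np.float64(-0.08)), (0.091, np.float64(0.21)), (0.09, np.float64(-0.54)), (0.089, np.float64(-0.53)), (0.088, np.float64(-0.16)), (0.087, np.float64(0.29)), (0.086, np.float64(0.35)), (0.085, np.float64(0.14)), (0.084, np.float64(-0.13)), (0.083, np.float64(2.34)), (0.082, np.float64(2.05)), (0.081, np.float64(2.21)), (0.08, np.float64(2.3)), (0.079, np.float64(2.51)), (0.078, np.float64(3.07))] 0.08299999999999999 [0.49918341 0.22374573 0.07802022] 16.4583
```

Contact came at TCP z≈0.0835 and the spring curve matches. Next: go 1 mm deeper, hold, press fully down, and retract.

```bash
python3 - <<'E'
from plant import r
import numpy as np,cv2
x,y,_=r.current_ee_pos()
r.movel([x,y,.077],feed=.01); r.pause(1.1); print(r.current_contact_force()[2])
log=[];z=.077
hit=r.movel([x,y,.063],feed=.02,force_limit=32)
print(hit,r.current_ee_pos(),r.current_contact_force()); r.pause(.25)
print(r.current_ee_pos()[2],r.current_contact_force())
r.movel([x,y,.15],feed=.1); r.pause(.2)
print(r.current_contact_force(),r.current_clock())
cv2.imwrite("pics/s4.png",r.grab_frame("scene")[60:220,280:480].repeat(3,0).repeat(3,1))
E
```

```text
3.7340610814232895
True [0.49961068 0.22384903 0.06677974] [-3.89155634 -2.40472485 22.33615119]
0.06679776327187333 [-3.98757617 -1.23705624 20.55378379]
[-0.06098276  0.02937673 -0.32628864] 19.825
```

View pics/s4.png

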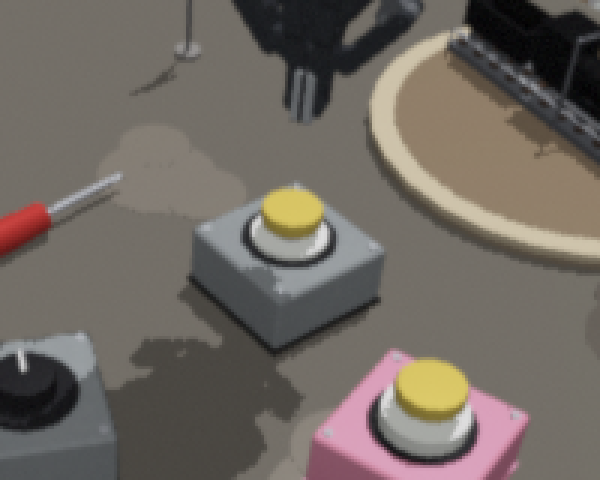

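The sleeve has latched: the cap sits about 9 crop pixels (8 mm) lower, with its gap to the sleeve back. The tool is clear, so I hand in.

```bash
python3 -c "
from plant import r
print(r.close_job())"
```

```text
the job is handed in; nothing more can be done
None
```

I held the yellow button at its halfway stop for about a second, pressed it fully down until it latched, and let go; the blue button was never approached, and I handed the job in at about 20 s (no verdict was returned).

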